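# Free the seized latch of a block heater and lift out the block

## Task

The blue latch knob of the block heater is seized with dried salt. Work it back and forth in small arcs, each way just up to where it binds, until it breaks free - never wrench it: the brass collar under it is ruined if you lean on it with more than about 0.4 Nm. Then turn the knob anticlockwise (seen from above) about a radian, so that the steel tongue is well clear of the aluminium block, lift the block out by its black handle and set it gently, upright, inside the blue tray, without disturbing the other things on the bench.

Things in the scene. Friction and masses are not known exactly. Their poses are not given: they have to be found in the camera images.
- heater: White block heater fixed to the bench, 110 x 186 mm, origin at the centre of its underside. Latch housing (92 x 90 mm, top 65 mm up) at its -y end, knob axis at x 0, y -45 mm; well for the block at its +y end, centred at x 0, y +50 mm, floor 20 mm up, blue rim walls 12 mm high, about 3 mm clear of the block.
- knob_grip (a point): Grip point of the blue latch knob, on its vertical axis, 107 mm above the bench; turns with the knob. The knob is an upright fin 16 mm thick (along this point's x), 50 mm long (its y), 36 mm tall, its top 12 mm above this point, its foot 24 mm below it on a round hub 44 mm across.
- tongue_tip (a point): End of the flat steel tongue fixed under the knob's hub, 79 mm from the knob's axis along knob_grip's +y. 16 mm wide, 5 mm thick, its underside 2 mm above the block: it covers the block's edge while the knob reads near 0 and is clear of it above 0.55 rad.
- knob (a joint): Knob angle (rad), 0 with the tongue straight over the block, growing anticlockwise from above, stops at -0.5 and 1.4; rubs with 0.08 Nm, stays put. Seized, it binds on a springy stop somewhere 0.11 to 0.36 rad either side of 0, at another place each swing. Only swings right up to both stops in turn free it, 3 to 6 in all. Free, it runs past 0.46 either way with only its rubbing.
- collar (a joint): Twist (rad) of the brass collar, 60 mm across, crusted with white salt, under the knob; 0 unloaded. It is the springy stop: 4 Nm per rad, twisted the way the bound knob is pushed, by the torque beyond its rubbing. More than 0.09 rad either way (about 0.44 Nm at the knob) ruins it; 0.02 to 0.04 rad is enough for a swing.
- block_handle (a point): Grip centre of the black handle on the loose aluminium tube block (0.25 to 0.5 kg), 71 mm above the block's underside. The handle is an upright fin 14 mm thick (along this point's x), 26 mm long (its y), its foot on the block's top 23 mm below this point, its top 13 mm above. The block is 56 x 64 mm (x, y), 48 mm high without handle.
- block_base (a point): Centre of the aluminium block's underside, z up; 20 mm above the bench while it stands in its well.
- tray: Blue open tray fixed to the bench, 150 x 150 mm outside, 18 mm high, walls and floor 5 mm thick; origin at the centre of its underside.
- wash_bottle: White bottle with a blue cap, 56 mm across, 130 mm high, loose; origin at the centre of its underside. Leave it alone.
- tip_box: Yellow box with a white lid, 77 x 107 mm, 62 mm high, loose; origin at the centre of its underside. Leave it alone.
- jar: Glass jar with a white cap, 60 mm across, 75 mm high, loose; origin at the centre of its underside. Leave it alone.

How it is judged:
On the way:
1. the knob has broken free and turned anticlockwise beyond 0.75 rad, the tongue well clear, with the block still in its well (value of joint knob above 0.75 rad and distance of block_base from where it was at the start of the episode below 0.015 m), for 0.1 s.
At the end, for the whole second after the job is handed in: The block stands upright (within 0.08 rad) on the tray's floor, its centre within 50 mm of the tray's centre along each of the tray's axes, released and at rest, and the knob still reads more than 0.7 rad (value of joint knob above 0.7 rad and x of block_base in the frame of tray between -0.05 and 0.05 m and y of block_base in the frame of tray between -0.05 and 0.05 m and z of block_base in the frame of tray between 0.002 and 0.009 m and angle between block_base's own z axis and vertical below 0.08 rad); the robot touches nothing.
It fails at once if the brass collar was twisted more than 0.09 rad (the knob was wrenched) (value of joint collar above 0.09 rad or value of joint collar below -0.09 rad).
It fails at once if the block was dropped or slammed into the tray (more than 160 N on the tray) (contact force between tray and anything else above 160 N).
It fails at once if the wash bottle was moved more than 30 mm or tipped (distance of wash_bottle from where it was at the start of the episode above 0.03 m or angle between wash_bottle's own z axis and vertical above 0.3 rad).
It fails at once if the tip box was moved more than 30 mm or tipped (distance of tip_box from where it was at the start of the episode above 0.03 m or angle between tip_box's own z axis and vertical above 0.3 rad).
It fails at once if the jar was moved more than 30 mm or tipped (distance of jar from where it was at the start of the episode above 0.03 m or angle between jar's own z axis and vertical above 0.3 rad).
It also fails if it takes over 72 s, if anything falls off the work surface, if the arm or the gripper's body presses on something with over 40 N, if the wrist force passes 120 N, or if a joint passes its speed limit or range.

## Robot

A 6-joint arm with a two-finger parallel gripper is mounted at the origin on the work surface. World frame = base frame: x ahead of the robot, y to its left, z up, the work surface at z = 0. Lengths are in m, angles in rad, forces in N, time in s.
With the tool pointing down it reaches from about 0.35 to 0.975 m from the base axis. Payload 4.9 kg.
Tool frame: the origin (TCP) lies at the very end of the fingers, on their centre line; the grasp point (between the pads) lies 19 mm behind it; z points along the fingers, y is the line along which they close (so a half turn about z gives the same grasp; the last joint's range is limited). The gripper opens to 85 mm and grips with 20 to 120 N. Pads are 22 mm wide; open, the fingers measure 114 mm over their backs; the gripper's body (76 mm by 85 mm) begins 54 mm behind the grasp point. The pads swing forward as they close: fully open they stand 13 mm farther back than shut.
Start: joints at [1.189, 0.053, 1.613, -0, 1.476, -0.119], TCP at [0.162, 0.604, 0.231] pointing down, gripper open.
Joint ranges: [-3.01, 3.01], [-1.01, 2.22], [0.06, 2.58], [-1.02, 4.17], [0.09, 2.62], [-3.14, 3.14]. Speed limits (rad/s): [2.57, 2.57, 3.14, 3.14, 3.14, 3.14].

## Interface

Orientations are given as a rotation vector (axis times angle).
In Python, from station import ctrl gives the robot as it stands.
- The arm moves only by the tool jog_arm, never from a script. Its argument "plan" is a list of rows, each a list of 7 numbers: the shift along the tool's x, y, z in units of 0.02 m (1.0 is 0.02 m), then the turn, a rotation vector about the tool's x, y, z in units of 45 degrees (1.0 is 45 degrees), then the opening, from -1 (shut) to 1 (fully open). A call has 1 to 8 rows; each row shifts and turns the commanded pose from where the row before left it, along the tool's axes as they then stand; what a row does not reach is not made up. A row lasts 1/10 s, in which the tool goes at most 50 mm and 8.59 degrees, less where a joint would pass 70% of its speed; a pose out of reach is approached as far as the arm can. A call with a number of a shift or a turn outside -1 to 1 is refused whole. A call with a gripper value outside its range is refused whole. The fingers move at their own pace and stop on an object; "grip_force" is the grip in N (left out, the last holds). Time passes only in rows, so rows that do not move let the fingers close. It gives the time, the measured TCP pose, the force, the opening and the grip force at its end, in the units of the state.
- ctrl.get_obs(): the state, without advancing time (a new reading comes with each control period).
- ctrl.get_image(name): name is "scene" or "side" or "wrist"; returns (picture, depth): 384x512x3 uint8, red, green, blue; 384x512 float32, m along the optical axis (not along the pixel's ray), 0 where there is no reading.
- ctrl.camera_info(name): a dict with "camera_matrix" (3x3 intrinsics, pixels), "rvec" (rotation vector, rad) and "tvec" (3), from world to camera coordinates, as OpenCV has them; the wrist camera has in their place "T_tool_cam" (4x4, takes a point from camera to tool coordinates, whose origin is the TCP and whose axes are the flange's). Camera axes: x right, y down, z forward; pixel columns grow to the right and rows downward; lengths in m; the calibration is good to about 2 mm. A picture is of the moment at which its call begins: read the wrist's pose just before it. camera_info takes no time and is no camera call.
- ctrl.finish_job(): hands the job in; it is judged then, once.
The state is a dict: "t": time; "q": joint angles; "dq": joint speeds; "effort": joint torques, N m; "tool_pos": TCP position; "tool_rot": TCP orientation; "contact_force": force on the tool from outside, world axes, zero at the start; "wrist_torque": the same for the moment, N m; "opening": finger opening in m; "grip_force": force on a finger pad.
Only numpy, scipy, OpenCV 4.12 (cv2) and the standard library are available. Lean on these libraries where they do the work, as an engineer would, in place of code of your own. Each camera call takes 0.05 s, during which the arm holds its last target. There are 200 camera calls.

## Working session

There is one attempt and no reset: what is moved stays moved. The work goes in short steps, Python scripts to look and compute and a tool call to move; the robot and the scene stay as the last step left them, time stands still between calls to the robot, and variables do not carry over. Pictures are saved under pics/ and viewed, at most 10 in all, crops included, and the job is handed in when it is done.

Besides the shell and the picture viewer there is one more tool, called after "Call:" as name(argument=value, ...), one argument or row to a line, values as JSON. jog_arm: Moves the arm, as the interface text tells. Shifts and turns lie within -1 to 1; 1 stands for 0.02 m of shift or 45 degrees of turn. Its arguments: {"type":"object","properties":{"plan":{"type":"array"},"grip_force":{"type":"number"}},"required":["plan"]}

```bash
mkdir -p pics; ls
cat > h.py <<'E'
import numpy as np, cv2, json
from station import ctrl
def cam(n):
    i=ctrl.camera_info(n); o=ctrl.get_obs(); im,d=ctrl.get_image(n)
    K=np.array(i["camera_matrix"])
    if n=="wrist":
        T=np.eye(4);T[:3,:3]=cv2.Rodrigues(np.array(o["tool_rot"],float))[0];T[:3,3]=o["tool_pos"]
        T=T@np.array(i["T_tool_cam"])
    else:
        R=cv2.Rodrigues(np.array(i["rvec"],float))[0];T=np.eye(4);T[:3,:3]=R.T;T[:3,3]=-R.T@np.array(i["tvec"],float).ravel()
    v,u=np.mgrid[:384,:512]
    P=np.stack([(u-K[0,2])/K[0,0]*d,(v-K[1,2])/K[1,1]*d,d],-1)@T[:3,:3].T+T[:3,3]
    P[d==0]=np.nan
    return im,P,K,T
def save(n,im): cv2.imwrite("pics/"+n,cv2.cvtColor(im,cv2.COLOR_RGB2BGR))
E
python3 - <<'E'
from h import *
ims=[]
for n in("scene","side"):
    im,P,K,T=cam(n); ims.append(im); np.save(n+".npy",P); save(n+".png",im)
print(ctrl.get_obs())
save("a.png",cv2.resize(np.hstack(ims),(800,300)))
E
```

```text
pics
{'t': 0.1, 'q': array([ 1.18904261e+00,  5.32723780e-02,  1.61416148e+00, -2.71915348e-05,
        1.47598581e+00, -1.19018258e-01]), 'dq': array([ 0.00198859, -0.00073753, -0.00456034, -0.00190314, -0.00075063,
        0.00129077]), 'effort': array([-7.92788853e-06, -3.94899273e+01, -3.71365178e+01, -1.60283298e-04,
        3.88165368e-03,  1.58491673e-05]), 'tool_pos': array([0.16213395, 0.60302159, 0.23019454]), 'tool_rot': array([-4.11457805e-01, -3.11410014e+00,  2.79053417e-03]), 'contact_force': array([0.07888982, 0.587257  , 0.16052538]), 'wrist_torque': array([-0.01307036, -0.00378463, -0.00251532]), 'grip_force': 0.0, 'opening': 0.08544486743310725}
```

View pics/a.png

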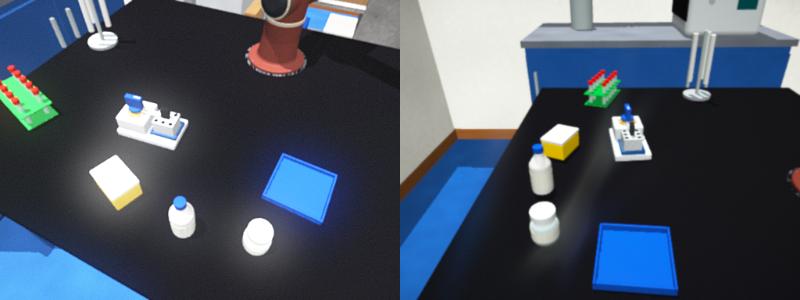

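The left (scene) view shows the heater at about (150,122), the tray at (300,188), the tip box at (117,182), the bottle at (182,217) and the jar at (258,237). The right (side) view shows them too. Next I'll measure positions.

Run:
```python
from h import *
for n in("scene","side"):
    P=np.load(n+".npy"); im=cv2.imread("pics/"+n+".png"); hsv=cv2.cvtColor(im,cv2.COLOR_BGR2HSV)
    H,S,V=[hsv[...,i].astype(int) for i in range(3)]
    blue=(abs(H-110)<15)&(S>130)&(V>60)
    ok=np.isfinite(P[...,2])&(P[...,2]>0.003)&(P[...,2]<.2)&(abs(P[...,1])<1.2)&(P[...,0]>-.6)&(np.hypot(P[...,0],P[...,1])>.25)
    k,l,s,c=cv2.connectedComponentsWithStats((ok&(P[...,2]>.008)).astype(np.uint8))
    for i in range(1,k):
        if s[i,4]>60:
            m=l==i;Q=P[m]; r=cv2.minAreaRect(Q[:,:2].astype(np.float32)*1000)
            print(n,s[i,:5],"rect",np.round(r[0]),np.round(r[1]),round(r[2]),"zmax",Q[:,2].max().round(3))
    m=blue&ok
    k,l,s,c=cv2.connectedComponentsWithStats(m.astype(np.uint8))
    for i in range(1,k):
        if s[i,4]>30:
            Q=P[l==i]; r=cv2.minAreaRect(Q[:,:2].astype(np.float32)*1000)
            print(n,"BLUE",c[i].round(),s[i,4],"rect",np.round(r[0]),np.round(r[1]),round(r[2]),"z",Q[:,2].min().round(3),Q[:,2].max().round(3))
a=cv2.imread("pics/scene.png")[105:205,130:260];b=cv2.imread("pics/side.png")[120:220,250:380]
cv2.imwrite("pics/b.png",cv2.resize(np.hstack([a,b]),(780,300),interpolation=cv2.INTER_CUBIC))
```

```text
scene [   0    0  150   67 4926] rect [ 230. -824.] [404. 462.] 85 zmax 0.189
scene [126   0  16  35 265] rect [ 188. -642.] [16. 22.] 47 zmax 0.173
scene [   0   85   67   73 2490] rect [ 624. -659.] [221. 100.] 72 zmax 0.1
scene [ 149  120   91   71 3874] rect [ 530. -226.] [113. 185.] 6 zmax 0.12
scene [ 335  197   97   90 1023] rect [540. 225.] [150. 153.] 87 zmax 0.02
scene [ 115  200   67   68 2506] rect [ 747. -194.] [107.  77.] 68 zmax 0.064
scene [ 216  252   34   53 1366] rect [770.   8.] [48. 56.] 37 zmax 0.132
scene [ 310  281   39   46 1394] rect [731. 171.] [56. 56.] 34 zmax 0.078
scene BLUE [36. 23.] 3608 rect [  218. -1009.] [463.  42.] 2 z 0.003 0.15
scene BLUE [171. 132.] 368 rect [ 543. -270.] [28. 49.] 7 z 0.079 0.12
scene BLUE [217. 170.] 126 rect [ 528. -176.] [69. 80.] 8 z 0.027 0.034
scene BLUE [385. 241.] 4414 rect [540. 225.] [150. 153.] 87 z 0.003 0.02
scene BLUE [230. 260.] 218 rect [767.   6.] [25. 24.] 28 z 0.117 0.132
side [  154    39   358    95 18803] rect [ 346. -871.] [ 658. 1423.] 90 zmax 0.2
side [ 268  133   54   72 2442] rect [ 527. -224.] [109. 189.] 6 zmax 0.12
side [ 165  160   64   88 2958] rect [ 760. -109.] [286.  95.] 79 zmax 0.131
side [ 166  259   39   55 1727] rect [725. 175.] [56. 57.] 55 zmax 0.077
side [ 247  286  109   89 1878] rect [538. 226.] [152. 150.] 86 zmax 0.02
side BLUE [266.  78.] 7047 rect [  605. -1007.] [878.  51.] 0 z 0.003 0.152
side BLUE [380.  77.] 175 rect [  125. -1007.] [52. 20.] 75 z 0.003 0.151
side BLUE [448.  77.] 3378 rect [ -149. -1009.] [398.  45.] 0 z 0.003 0.144
side BLUE [291. 145.] 212 rect [ 533. -269.] [49. 38.] 87 z 0.078 0.12
side BLUE [295. 192.] 155 rect [ 523. -174.] [70. 83.] 5 z 0.022 0.034
side BLUE [176. 190.] 143 rect [764.   8.] [24. 25.] 41 z 0.116 0.131
side BLUE [301. 332.] 8369 rect [538. 226.] [152. 150.] 86 z 0.003 0.02
```

View pics/b.png

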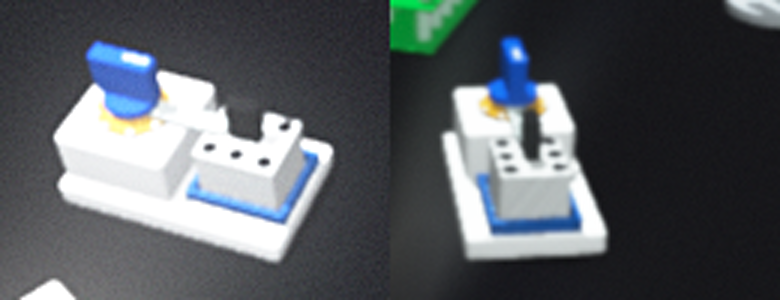

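In the crop, the knob fin stands nearly in line with the tongue over the block. The heater is near (529,-225) mm with a yaw of about 6°. I'll turn the wrist and travel there.

Call:
jog_arm(
  plan=[
    [0,0,0,0,0,0.19,1],
    [0,0,0,0,0,0.19,1],
    [0,0,0,0,0,0.19,1],
    [0,0,0,0,0,0.19,1],
    [0,0,0,0,0,0.19,1],
    [0,0,0,0,0,0.19,1],
    [0,0,0,0,0,0.19,1],
    [0,0,0,0,0,0.19,1],
  ],
)

```text
t: 0.9
tool_pos: [0.1622, 0.6032, 0.2305]
tool_rot: [2.098, 2.338, -0.002]
contact_force: [-0.2, 0.1, -0.5]
opening: 0.0853
grip_force: 0.0
```

Call:
jog_arm(
  plan=[
    [-1,0.3,0,0,0,0,1],
    [-1,0.3,0,0,0,0,1],
    [-1,0.3,0,0,0,0,1],
    [-1,0.3,0,0,0,0,1],
    [-1,0.3,0,0,0,0,1],
    [-1,0.3,0,0,0,0,1],
    [-1,0.3,0,0,0,0,1],
    [-1,0.3,0,0,0,0,1],
  ],
)

```text
t: 1.7
tool_pos: [0.2283, 0.449, 0.2307]
tool_rot: [2.091, 2.345, -0.001]
contact_force: [0.6, 0.2, -0.5]
opening: 0.0855
grip_force: 0.0
```

Call:
jog_arm(
  plan=[
    [-1,0.3,0,0,0,0,1],
    [-1,0.3,0,0,0,0,1],
    [-1,0.3,0,0,0,0,1],
    [-1,0.3,0,0,0,0,1],
    [-1,0.3,0,0,0,0,1],
    [-1,0.3,0,0,0,0,1],
    [-1,0.3,0,0,0,0,1],
    [-1,0.3,0,0,0,0,1],
  ],
)

```text
t: 2.5
tool_pos: [0.2941, 0.2956, 0.2308]
tool_rot: [-2.091, -2.345, 0.001]
contact_force: [-0.8, 0.5, -0.3]
opening: 0.0851
grip_force: 0.0
```

Call:
jog_arm(
  plan=[
    [-1,0.3,0,0,0,0,1],
    [-1,0.3,0,0,0,0,1],
    [-1,0.3,0,0,0,0,1],
    [-1,0.3,0,0,0,0,1],
    [-1,0.3,0,0,0,0,1],
    [-1,0.3,0,0,0,0,1],
    [-1,0.3,0,0,0,0,1],
    [-1,0.3,0,0,0,0,1],
  ],
)

```text
t: 3.3
tool_pos: [0.3601, 0.1422, 0.2308]
tool_rot: [-2.091, -2.344, 0.001]
contact_force: [0.9, -0.2, 0.3]
opening: 0.0854
grip_force: 0.0
```

Call:
jog_arm(
  plan=[
    [-1,0.3,0,0,0,0,1],
    [-1,0.3,0,0,0,0,1],
    [-1,0.3,0,0,0,0,1],
    [-1,0.3,0,0,0,0,1],
    [-1,0.3,0,0,0,0,1],
    [-1,0.3,0,0,0,0,1],
    [-1,0.3,0,0,0,0,1],
    [-1,0.3,0,0,0,0,1],
  ],
)

```text
t: 4.1
tool_pos: [0.426, -0.0112, 0.2308]
tool_rot: [-2.091, -2.344, 0.0]
contact_force: [-0.1, 0.9, -0.3]
opening: 0.0854
grip_force: 0.0
```

Call:
jog_arm(
  plan=[
    [-1,0.3,0,0,0,0,1],
    [-1,0.3,0,0,0,0,1],
    [-1,0.3,0,0,0,0,1],
    [-1,0.3,0,0,0,0,1],
    [-1,0.3,0,0,0,0,1],
    [0,0,0,0,0,0,1],
    [0,0,0,0,0,0,1],
  ],
)

```text
t: 4.8
tool_pos: [0.4668, -0.1062, 0.2307]
tool_rot: [-2.091, -2.343, 0.0]
contact_force: [-0.6, 0.7, 0.0]
opening: 0.0856
grip_force: 0.0
```

Run:
```python
from h import *
im,P,K,T=cam("wrist"); np.save("w.npy",P); save("w1.png",im); o=ctrl.get_obs(); print(o["tool_pos"],o["tool_rot"],o["t"])
```

```text
[ 0.46681968 -0.10583773  0.23087079] [-2.09022190e+00 -2.34381204e+00  8.18776680e-05] 4.85
```

View pics/w1.png

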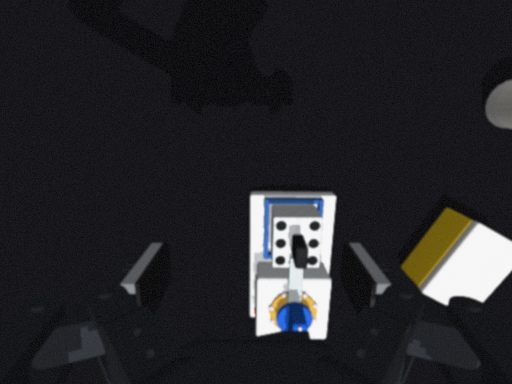

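The wrist view shows the knob at (295,317), the tongue running up to the handle at (299,248), and the block inside the blue rim. I'll get their axes from depth.

Run:
```python
from h import *
P=np.load("w.npy"); im=cv2.imread("pics/w1.png"); hsv=cv2.cvtColor(im,cv2.COLOR_BGR2HSV)
z=P[...,2]
box=np.zeros(z.shape,bool); box[180:345,240:345]=1
blue=(abs(hsv[...,0].astype(int)-110)<15)&(hsv[...,1]>130)
def r(n,m):
    Q=P[m&box][:,:2].astype(np.float32)*1000; q=cv2.minAreaRect(Q); print(n,len(Q),np.round(q[0],1),np.round(q[1],1),round(q[2],1),z[m&box].mean().round(4))
r("fin",blue&(z>.112)); r("hub",blue&(z>.07)&(z<.112)); r("finside",blue&(z>.09))
r("handle top",(z>.095)&~blue); r("block top",(z>.062)&(z<.0695)); 
r("tongue",(z>.0695)&(z<.083)&~blue&(hsv[...,1]<60)); r("rim",blue&(z<.05)); r("heater",(z>.008))
r("housing",(z>.06)&(z<.0675))
# rows in knob region
```

```text
fin 188 [ 512.8 -171.7] [ 32.7 172.7] 16.9 0.1687
hub 628 [ 515.8 -228.6] [ 40.5 117.5] 20.3 0.0903
finside 423 [ 513.7 -178.6] [ 32.9 186. ] 16.1 0.1312
handle top 1492 [ 514.5 -164.5] [ 45.4 171.6] 23.5 0.2542
block top 4337 [ 527.6 -228.4] [ 91.5 170.3] 5.4 0.0666
tongue 841 [ 524.  -216.2] [ 59.  143.5] 7.3 0.0742
rim 475 [ 507.6 -171.2] [112.8  92.7] 3.0 0.0316
heater 12444 [ 524.  -198.5] [109.7 234.5] 6.2 0.0788
housing 2666 [ 527.3 -228.7] [ 92.1 170.4] 5.9 0.0651
```

Run:
```python
from h import *
P=np.load("w.npy"); im=cv2.imread("pics/w1.png"); hsv=cv2.cvtColor(im,cv2.COLOR_BGR2HSV)
z=P[...,2]
box=np.zeros(z.shape,bool); box[180:345,240:345]=1; box&=z<.14
blue=(abs(hsv[...,0].astype(int)-110)<15)&(hsv[...,1]>130)
near=lambda x,y,d:np.hypot(P[...,0]-x,P[...,1]-y)<d
def r(n,m):
    Q=P[m&box][:,:2].astype(np.float32)*1000
    if len(Q)<5: print(n,len(Q));return
    q=cv2.minAreaRect(Q); print(n,len(Q),np.round(q[0],1),np.round(q[1],1),round(q[2],1),"mean",Q.mean(0).round(1),z[m&box].mean().round(4))
k=near(.534,-.27,.045)
r("fin",blue&k&(z>.113)); r("hub",blue&k&(z>.07)&(z<.09))
h=near(.524,-.175,.05)
r("handle top",(z>.098)&h); r("blocktop",(z>.06)&(z<.072)&h)
r("tongue",(z>.0715)&(z<.08)&~blue&(hsv[...,1]<60)&near(.53,-.23,.03)); r("rim",(z<.04)&(z>.026)&blue)
for n in("scene","side"):
    P=np.load(n+".npy"); im=cv2.imread("pics/"+n+".png"); hsv=cv2.cvtColor(im,cv2.COLOR_BGR2HSV);z=P[...,2];box=(z<.14)
    blue=(abs(hsv[...,0].astype(int)-110)<15)&(hsv[...,1]>130)
    k=near(.534,-.27,.045); r(n+" fin",blue&k&(z>.095)); r(n+" fintop",k&(z>.116));r(n+" handle",near(.524,-.175,.05)&(z>.085));
```

```text
fin 125 [ 528.8 -248.9] [15.6  9. ] 12.5 mean [ 528.6 -247.8] 0.1175
hub 392 [ 529.6 -263.7] [40.9 38.3] 12.3 mean [ 526.3 -264.7] 0.0837
handle top 315 [ 521.7 -175.6] [13.8 25.8] 5.2 mean [ 521.1 -174.5] 0.1035
blocktop 2008 [ 521.8 -176.4] [56. 65.] 6.2 mean [ 519.8 -170.3] 0.0681
tongue 510 [ 528.5 -227.6] [28.6 53.3] 3.7 mean [ 526.8 -227.8] 0.0753
rim 467 [ 520.7 -174.9] [71.7 80.2] 6.5 mean [ 508.4 -156.6] 0.0321
scene fin 232 [ 536.7 -270.7] [16.1 49.5] 6.6 mean [ 540.2 -269.6] 0.1099
scene fintop 106 [ 536.5 -271. ] [15.9 48.8] 7.4 mean [ 536.5 -270.8] 0.1178
scene handle 116 [ 525.9 -177.5] [14.7 25.3] 6.6 mean [ 528.5 -175.9] 0.0974
side fin 115 [ 531.8 -268.9] [15.  51.5] 5.5 mean [ 532.7 -260.9] 0.1103
side fintop 51 [ 531.5 -269.4] [14.3 48. ] 5.4 mean [ 531.9 -268. ] 0.1188
side handle 78 [ 522.4 -175.4] [12.5 26.5] 8.1 mean [ 522.5 -170.9] 0.0973
```

Call:
jog_arm(
  plan=[
    [-1,0.29,0,0,0,0,1],
    [-1,0.29,0,0,0,0,1],
    [-1,0.29,0,0,0,0,0.2],
    [-1,0.29,0,0,0,0,0.2],
    [-1,0.29,0,0,0,0,0.2],
    [-1,0.29,0,0,0,0,0.2],
    [-1,0.29,0,0,0,0,0.2],
    [-1,0.27,0,0,0,0,0.2],
  ],
)

```text
t: 5.65
tool_pos: [0.5314, -0.2596, 0.2313]
tool_rot: [-2.089, -2.346, -0.0]
contact_force: [-0.0, -0.4, 0.1]
opening: 0.0515
grip_force: 0.0
```

Call:
jog_arm(
  plan=[
    [-0.53,0,0,0,0,0,0.2],
    [0,0,1,0,0,0,0.2],
    [0,0,1,0,0,0,0.2],
    [0,0,1,0,0,0,0.2],
    [0,0,1,0,0,0,0.2],
    [0,0,0,0,0,0,0.2],
    [0,0,0,0,0,0,0.2],
  ],
)

```text
t: 6.35
tool_pos: [0.5322, -0.2699, 0.1514]
tool_rot: [-2.09, -2.345, -0.0]
contact_force: [0.4, -0.9, 0.6]
opening: 0.0509
grip_force: 0.0
```

Run:
```python
from h import *
im,P,K,T=cam("wrist"); im2,P2,_,_=cam("side"); print(ctrl.get_obs())
save("c.png",np.hstack([cv2.resize(im,(400,300)),cv2.resize(im2[100:220,240:400],(400,300))]))
```

```text
{'t': 6.45, 'q': array([-5.94344598e-01,  4.73935784e-02,  1.75191052e+00,  8.81228521e-05,
        1.33985979e+00, -7.08982784e-01]), 'dq': array([-1.67047862e-03, -3.63464164e-03, -1.01732832e-02,  7.12163755e-05,
       -3.73956871e-03, -1.28410012e-03]), 'effort': array([ 4.29230835e-02, -3.67793548e+01, -3.46550345e+01,  1.83713440e-03,
        1.92037417e-02,  4.56725429e-04]), 'tool_pos': array([ 0.53307773, -0.27070261,  0.15305252]), 'tool_rot': array([2.08896124e+00, 2.34324527e+00, 6.41785135e-04]), 'contact_force': array([ 0.00080615, -0.42120606,  0.28123292]), 'wrist_torque': array([0.04268106, 0.03230706, 0.04675926]), 'grip_force': 0.0, 'opening': 0.05134288529239668}
```

View pics/c.png

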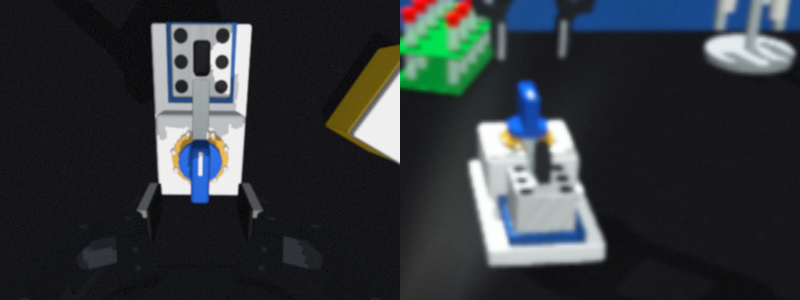

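The fin (200,175) sits midway between the fingers (148 and 253), aligned with the tool. I'll go down and grip it.

Call:
jog_arm(
  plan=[
    [0,0,0.8,0,0,0,0.2],
    [0,0,0.8,0,0,0,0.2],
    [0,0,0.8,0,0,0,0.2],
    [0,0,0.8,0,0,0,0.2],
    [0,0,0,0,0,0,-0.2],
    [0,0,0,0,0,0,-0.4],
  ],
  grip_force=30,
)

```text
t: 7.05
tool_pos: [0.5319, -0.2703, 0.0862]
tool_rot: [-2.09, -2.343, 0.0]
contact_force: [-0.3, 0.1, 1.1]
opening: 0.026
grip_force: 0.0
```

Call:
jog_arm(
  plan=[
    [0,0,0,0,0,0,-0.6],
    [0,0,0,0,0,0,-0.8],
    [0,0,0,0,0,0,-1],
    [0,0,0,0,0,0,-1],
    [0,0,0,0,0,0,-1],
    [0,0,0,0,0,0,-1],
    [0,0,0,0,0,0,-1],
  ],
  grip_force=30,
)

```text
t: 7.75
tool_pos: [0.5327, -0.271, 0.0881]
tool_rot: [2.09, 2.344, -0.0]
contact_force: [-1.9, -0.7, 5.9]
opening: 0.0152
grip_force: 34.1
```

```bash
cat > s.py <<'E'
from station import ctrl
import numpy as np
o=ctrl.get_obs(); r=o["tool_rot"]; a=2*np.arctan2(r[1],r[0])-np.pi/2; a=(a+np.pi/2)%np.pi-np.pi/2
print("t",round(o["t"],2),"yaw",round(a,4),"pos",o["tool_pos"].round(4),"F",o["contact_force"].round(1),"tau",o["wrist_torque"].round(3),"op",round(o["opening"],4),o["grip_force"],"q6",round(o["q"][5],4))
E
python3 s.py; python3 s.py
```

```text
t 7.75 yaw 0.1143 pos [ 0.5327 -0.271   0.0881] F [-1.9 -0.7  5.9] tau [-0.072  0.366  0.088] op 0.0152 34.134787917137146 q6 -0.7091
t 7.75 yaw 0.1143 pos [ 0.5327 -0.271   0.0881] F [-1.9 -0.7  5.9] tau [-0.072  0.366  0.088] op 0.0152 34.134787917137146 q6 -0.7091
```

Call:
jog_arm(
  plan=[
    [0,0,0,0,0,-0.03,-1],
    [0,0,0,0,0,-0.03,-1],
    [0,0,0,0,0,-0.03,-1],
    [0,0,0,0,0,0,-1],
  ],
)

```text
t: 8.15
tool_pos: [0.5326, -0.271, 0.0881]
tool_rot: [2.005, 2.417, -0.0]
contact_force: [-3.6, -1.7, 5.3]
opening: 0.0156
grip_force: 34.2
```

```bash
python3 s.py
```

```text
t 8.15 yaw 0.1856 pos [ 0.5326 -0.271   0.0881] F [-3.6 -1.7  5.3] tau [-0.034  0.44   0.043] op 0.0156 34.23526883125305 q6 -0.7805
```

```bash
cat > s.py <<'E'
from station import ctrl
import numpy as np
L=[]
for i in range(4):
    if i: ctrl.get_image("wrist")
    o=ctrl.get_obs(); r=o["tool_rot"]; a=2*np.arctan2(r[1],r[0])-np.pi/2; a=(a+np.pi/2)%np.pi-np.pi/2
    L.append([a,o["wrist_torque"][2],o["q"][5],o["effort"][5]])
L=np.array(L)
print("t",round(o["t"],2),"yaw",L[:,0].mean().round(4),"tz",L[:,1].mean().round(3),L[:,1].round(2),"eff6",L[:,3].round(3),"F",o["contact_force"].round(1),"op",round(o["opening"],4))
E
python3 s.py
```

```text
t 8.3 yaw 0.1855 tz 0.07 [0.04 0.12 0.06 0.06] eff6 [-0.01   0.067  0.076  0.076] F [-3.4 -0.6  5.4] op 0.0154
```

Call:
jog_arm(
  plan=[
    [0,0,0,0,0,-0.03,-1],
    [0,0,0,0,0,-0.02,-1],
    [0,0,0,0,0,0,-1],
  ],
)

```text
t: 8.6
tool_pos: [0.5326, -0.271, 0.0881]
tool_rot: [1.958, 2.456, -0.0]
contact_force: [-2.6, -0.4, 5.1]
opening: 0.0153
grip_force: 34.3
```

```bash
python3 s.py
```

```text
t 8.75 yaw 0.2246 tz 0.027 [ 0.05 -0.01  0.02  0.04] eff6 [-0.035  0.018  0.025  0.024] F [-3.4 -0.8  5.9] op 0.0157
```

Call:
jog_arm(
  plan=[
    [0,0,0,0,0,-0.03,-1],
    [0,0,0,0,0,-0.02,-1],
    [0,0,0,0,0,0,-1],
  ],
)

```text
t: 9.05
tool_pos: [0.5326, -0.271, 0.0881]
tool_rot: [1.909, 2.494, -0.0]
contact_force: [-3.3, -0.7, 5.5]
opening: 0.0154
grip_force: 34.3
```

```bash
python3 s.py
```

```text
t 9.2 yaw 0.2638 tz 0.002 [-0.02 -0.01  0.05 -0.01] eff6 [-0.054 -0.001  0.005  0.005] F [-3.9 -1.   4.9] op 0.0155
```

Call:
jog_arm(
  plan=[
    [0,0,0,0,0,-0.03,-1],
    [0,0,0,0,0,-0.02,-1],
    [0,0,0,0,0,0,-1],
  ],
)

```text
t: 9.5
tool_pos: [0.5326, -0.271, 0.0881]
tool_rot: [1.86, 2.53, -0.0]
contact_force: [-2.9, -0.4, 6.5]
opening: 0.0156
grip_force: 34.4
```

```bash
python3 s.py
```

```text
t 9.65 yaw 0.3027 tz -0.109 [-0.14 -0.13 -0.04 -0.12] eff6 [-0.151 -0.098 -0.091 -0.091] F [-3.5 -0.8  5.3] op 0.016
```

Call:
jog_arm(
  plan=[
    [0,0,0,0,0,-0.02,-1],
    [0,0,0,0,0,0,-1],
  ],
)

```text
t: 9.85
tool_pos: [0.5326, -0.271, 0.0881]
tool_rot: [1.841, 2.545, -0.0]
contact_force: [-2.6, -0.9, 6.1]
opening: 0.0162
grip_force: 34.4
```

```bash
python3 s.py
```

```text
t 10.0 yaw 0.3183 tz -0.155 [-0.14 -0.16 -0.14 -0.18] eff6 [-0.201 -0.15  -0.143 -0.143] F [-3.4 -0.4  5.4] op 0.0159
```

Call:
jog_arm(
  plan=[
    [0,0,0,0,0,0.06,-1],
    [0,0,0,0,0,0.06,-1],
    [0,0,0,0,0,0.06,-1],
    [0,0,0,0,0,0.06,-1],
    [0,0,0,0,0,0.06,-1],
    [0,0,0,0,0,0.05,-1],
    [0,0,0,0,0,0,-1],
  ],
)

```text
t: 10.7
tool_pos: [0.5327, -0.271, 0.0881]
tool_rot: [2.172, 2.268, -0.0]
contact_force: [-2.8, -1.0, 5.1]
opening: 0.0156
grip_force: 34.3
```

```bash
python3 s.py
```

```text
t 10.85 yaw 0.0435 tz -0.074 [-0.09 -0.09 -0.07 -0.03] eff6 [ 0.04  -0.059 -0.081 -0.085] F [-2.2 -0.5  4.5] op 0.0154
```

Call:
jog_arm(
  plan=[
    [0,0,0,0,0,0.03,-1],
    [0,0,0,0,0,0.02,-1],
    [0,0,0,0,0,0,-1],
  ],
)

```text
t: 11.15
tool_pos: [0.5327, -0.271, 0.0881]
tool_rot: [2.216, 2.225, -0.0]
contact_force: [-2.1, 0.2, 5.7]
opening: 0.0155
grip_force: 34.3
```

```bash
python3 s.py
```

```text
t 11.3 yaw 0.0045 tz -0.041 [-0.03 -0.04 -0.06 -0.04] eff6 [ 0.025 -0.027 -0.034 -0.033] F [-2.1 -0.9  5.4] op 0.0156
```

Call:
jog_arm(
  plan=[
    [0,0,0,0,0,0.03,-1],
    [0,0,0,0,0,0.025,-1],
    [0,0,0,0,0,0,-1],
  ],
)

```text
t: 11.6
tool_pos: [0.5327, -0.271, 0.0881]
tool_rot: [2.263, 2.177, 0.0]
contact_force: [-2.4, -0.6, 5.7]
opening: 0.0158
grip_force: 34.3
```

```bash
python3 s.py
```

```text
t 11.75 yaw -0.0388 tz -0.056 [-0.06 -0.05 -0.04 -0.07] eff6 [ 0.018 -0.046 -0.055 -0.054] F [-3.  -0.7  6. ] op 0.0155
```

Call:
jog_arm(
  plan=[
    [0,0,0,0,0,0.03,-1],
    [0,0,0,0,0,0.025,-1],
    [0,0,0,0,0,0,-1],
  ],
)

```text
t: 12.05
tool_pos: [0.5327, -0.271, 0.0881]
tool_rot: [2.31, 2.128, 0.0]
contact_force: [-2.9, -0.9, 4.9]
opening: 0.0151
grip_force: 34.3
```

```bash
python3 s.py
```

```text
t 12.2 yaw -0.082 tz -0.056 [-0.01 -0.08 -0.06 -0.07] eff6 [ 0.019 -0.046 -0.054 -0.054] F [-2.3 -0.6  4.5] op 0.0156
```

Call:
jog_arm(
  plan=[
    [0,0,0,0,0,0.03,-1],
    [0,0,0,0,0,0.025,-1],
    [0,0,0,0,0,0,-1],
  ],
)

```text
t: 12.5
tool_pos: [0.5328, -0.271, 0.0881]
tool_rot: [2.355, 2.077, 0.0]
contact_force: [-1.5, -0.6, 5.0]
opening: 0.0154
grip_force: 34.3
```

```bash
python3 s.py
```

```text
t 12.65 yaw -0.1252 tz -0.04 [-0.06  0.01 -0.06 -0.05] eff6 [ 0.019 -0.046 -0.054 -0.054] F [-3.2 -0.4  5.1] op 0.0155
```

Call:
jog_arm(
  plan=[
    [0,0,0,0,0,0.03,-1],
    [0,0,0,0,0,0.025,-1],
    [0,0,0,0,0,0,-1],
  ],
)

```text
t: 12.95
tool_pos: [0.5328, -0.271, 0.0881]
tool_rot: [2.399, 2.026, 0.0]
contact_force: [-2.4, -0.5, 4.6]
opening: 0.0156
grip_force: 34.3
```

```bash
python3 s.py
```

```text
t 13.1 yaw -0.1684 tz -0.029 [-0.04 -0.05  0.01 -0.04] eff6 [ 0.017 -0.048 -0.056 -0.056] F [-2.5 -0.6  5. ] op 0.016
```

Call:
jog_arm(
  plan=[
    [0,0,0,0,0,0.03,-1],
    [0,0,0,0,0,0.025,-1],
    [0,0,0,0,0,0,-1],
  ],
)

```text
t: 13.4
tool_pos: [0.5328, -0.271, 0.0881]
tool_rot: [2.443, 1.973, 0.0]
contact_force: [-1.8, -0.9, 5.4]
opening: 0.0158
grip_force: 34.3
```

```bash
python3 s.py
```

```text
t 13.55 yaw -0.2117 tz -0.071 [-0.06 -0.15 -0.07 -0.01] eff6 [ 0.016 -0.048 -0.056 -0.055] F [-1.9 -1.8  5.8] op 0.0154
```

Call:
jog_arm(
  plan=[
    [0,0,0,0,0,0.03,-1],
    [0,0,0,0,0,0.025,-1],
    [0,0,0,0,0,0,-1],
  ],
)

```text
t: 13.85
tool_pos: [0.5328, -0.271, 0.0881]
tool_rot: [2.485, 1.92, 0.0]
contact_force: [-1.2, -0.9, 4.9]
opening: 0.0153
grip_force: 34.3
```

```bash
python3 s.py
```

```text
t 14.0 yaw -0.2548 tz -0.035 [-0.04 -0.01 -0.04 -0.06] eff6 [ 0.037 -0.027 -0.035 -0.035] F [-2.  -1.4  5. ] op 0.0157
```

Call:
jog_arm(
  plan=[
    [0,0,0,0,0,0.025,-1],
    [0,0,0,0,0,0.02,-1],
    [0,0,0,0,0,0,-1],
  ],
)

```text
t: 14.3
tool_pos: [0.5328, -0.271, 0.0881]
tool_rot: [2.518, 1.877, 0.0]
contact_force: [-1.7, -1.3, 5.7]
opening: 0.0158
grip_force: 34.2
```

```bash
python3 s.py
```

```text
t 14.45 yaw -0.2898 tz 0.05 [0.05 0.06 0.06 0.03] eff6 [0.123 0.071 0.065 0.065] F [-1.8 -0.9  5.7] op 0.0158
```

Call:
jog_arm(
  plan=[
    [0,0,0,0,0,0.013,-1],
    [0,0,0,0,0,0,-1],
  ],
)

```text
t: 14.65
tool_pos: [0.5328, -0.2711, 0.0881]
tool_rot: [2.527, 1.864, 0.0]
contact_force: [-2.5, -0.8, 4.5]
opening: 0.0154
grip_force: 34.2
```

Call:
jog_arm(
  plan=[
    [0,0,0,0,0,-0.09,-1],
    [0,0,0,0,0,-0.1,-1],
    [0,0,0,0,0,-0.1,-1],
    [0,0,0,0,0,-0.1,-1],
    [0,0,0,0,0,-0.1,-1],
    [0,0,0,0,0,-0.08,-1],
    [0,0,0,0,0,-0.04,-1],
    [0,0,0,0,0,0,-1],
  ],
)

```text
t: 15.45
tool_pos: [0.5326, -0.271, 0.0881]
tool_rot: [2.013, 2.411, -0.0]
contact_force: [-2.8, -0.8, 5.7]
opening: 0.0154
grip_force: 34.3
```

```bash
python3 s.py
```

```text
t 15.6 yaw 0.1792 tz 0.081 [0.1  0.11 0.06 0.06] eff6 [-0.021  0.06   0.076  0.079] F [-2.5 -0.9  5.4] op 0.0157
```

Call:
jog_arm(
  plan=[
    [0,0,0,0,0,-0.03,-1],
    [0,0,0,0,0,-0.025,-1],
    [0,0,0,0,0,0,-1],
  ],
)

```text
t: 15.9
tool_pos: [0.5326, -0.271, 0.0881]
tool_rot: [1.961, 2.454, -0.0]
contact_force: [-3.7, -0.1, 6.8]
opening: 0.0155
grip_force: 34.3
```

```bash
python3 s.py
```

```text
t 16.05 yaw 0.2223 tz 0.042 [0.06 0.07 0.01 0.03] eff6 [-0.024  0.042  0.05   0.049] F [-3.1 -0.6  7.5] op 0.0153
```

Call:
jog_arm(
  plan=[
    [0,0,0,0,0,-0.03,-1],
    [0,0,0,0,0,-0.025,-1],
    [0,0,0,0,0,0,-1],
  ],
)

```text
t: 16.35
tool_pos: [0.5326, -0.271, 0.0881]
tool_rot: [1.907, 2.495, -0.001]
contact_force: [-3.7, -0.4, 4.8]
opening: 0.0154
grip_force: 34.3
```

```bash
sed -i 's/range(4)/range(3)/' s.py; python3 s.py
```

```text
t 16.45 yaw 0.2654 tz 0.063 [0.04 0.03 0.12] eff6 [-0.025  0.041  0.049] F [-2.9 -0.9  6.5] op 0.0155
```

Call:
jog_arm(
  plan=[
    [0,0,0,0,0,-0.03,-1],
    [0,0,0,0,0,-0.025,-1],
    [0,0,0,0,0,0,-1],
  ],
)

```text
t: 16.75
tool_pos: [0.5326, -0.271, 0.0881]
tool_rot: [1.853, 2.536, -0.001]
contact_force: [-2.4, -1.1, 5.4]
opening: 0.0159
grip_force: 34.3
```

```bash
python3 s.py
```

```text
t 16.85 yaw 0.3086 tz 0.056 [0.05 0.05 0.07] eff6 [-0.025  0.04   0.049] F [-2.5 -0.7  6.7] op 0.0155
```

Call:
jog_arm(
  plan=[
    [0,0,0,0,0,-0.03,-1],
    [0,0,0,0,0,-0.025,-1],
    [0,0,0,0,0,0,-1],
  ],
)

```text
t: 17.15
tool_pos: [0.5325, -0.271, 0.0881]
tool_rot: [1.798, 2.575, -0.001]
contact_force: [-3.4, -1.4, 5.7]
opening: 0.0156
grip_force: 34.3
```

```bash
python3 s.py
```

```text
t 17.25 yaw 0.3518 tz 0.008 [-0.01  0.05 -0.02] eff6 [-0.025  0.041  0.049] F [-2.9 -1.2  5.7] op 0.0158
```

Call:
jog_arm(
  plan=[
    [0,0,0,0,0,-0.03,-1],
    [0,0,0,0,0,-0.025,-1],
    [0,0,0,0,0,0,-1],
  ],
)

```text
t: 17.55
tool_pos: [0.5325, -0.271, 0.0881]
tool_rot: [1.742, 2.614, -0.001]
contact_force: [-2.7, -0.9, 5.3]
opening: 0.0153
grip_force: 34.3
```

```bash
python3 s.py
```

```text
t 17.65 yaw 0.395 tz 0.024 [-0.01  0.02  0.06] eff6 [-0.022  0.045  0.053] F [-4.2 -0.2  5.9] op 0.0157
```

Call:
jog_arm(
  plan=[
    [0,0,0,0,0,-0.03,-1],
    [0,0,0,0,0,-0.025,-1],
    [0,0,0,0,0,0,-1],
  ],
)

```text
t: 17.95
tool_pos: [0.5325, -0.271, 0.0881]
tool_rot: [1.685, 2.651, -0.001]
contact_force: [-3.0, -1.5, 7.0]
opening: 0.0158
grip_force: 34.3
```

```bash
python3 s.py
```

```text
t 18.05 yaw 0.4382 tz 0.046 [0.06 0.02 0.06] eff6 [-0.019  0.047  0.055] F [-2.9 -0.8  6. ] op 0.0158
```

Call:
jog_arm(
  plan=[
    [0,0,0,0,0,-0.03,-1],
    [0,0,0,0,0,-0.025,-1],
    [0,0,0,0,0,0,-1],
  ],
)

```text
t: 18.35
tool_pos: [0.5325, -0.271, 0.0881]
tool_rot: [1.628, 2.686, -0.001]
contact_force: [-2.6, -0.4, 6.4]
opening: 0.0155
grip_force: 34.3
```

```bash
python3 s.py
```

```text
t 18.45 yaw 0.4813 tz -0.019 [-0.04  0.01 -0.03] eff6 [-0.063  0.003  0.011] F [-4.7 -0.7  5.9] op 0.0152
```

Call:
jog_arm(
  plan=[
    [0,0,0,0,0,-0.03,-1],
    [0,0,0,0,0,0,-1],
  ],
)

```text
t: 18.65
tool_pos: [0.5325, -0.271, 0.0881]
tool_rot: [1.596, 2.705, -0.001]
contact_force: [-4.5, -0.6, 5.8]
opening: 0.0154
grip_force: 34.4
```

```bash
python3 s.py
```

```text
t 18.75 yaw 0.5047 tz -0.031 [-0.07  0.   -0.03] eff6 [-0.119 -0.042 -0.032] F [-3.2 -0.5  5.5] op 0.0158
```

Call:
jog_arm(
  plan=[
    [0,0,0,0,0,-0.018,-1],
    [0,0,0,0,0,0,-1],
  ],
)

```text
t: 18.95
tool_pos: [0.5325, -0.271, 0.0881]
tool_rot: [1.577, 2.716, -0.001]
contact_force: [-4.1, 0.1, 6.0]
opening: 0.0154
grip_force: 34.4
```

```bash
python3 s.py
```

```text
t 19.05 yaw 0.5185 tz -0.128 [-0.15 -0.13 -0.11] eff6 [-0.169 -0.123 -0.117] F [-4.  -0.8  6.3] op 0.0159
```

Call:
jog_arm(
  plan=[
    [0,0,0,0,0,0.09,-1],
    [0,0,0,0,0,0.1,-1],
    [0,0,0,0,0,0.1,-1],
    [0,0,0,0,0,0.1,-1],
    [0,0,0,0,0,0.1,-1],
    [0,0,0,0,0,0.09,-1],
    [0,0,0,0,0,0.04,-1],
    [0,0,0,0,0,0,-1],
  ],
)

```text
t: 19.85
tool_pos: [0.5327, -0.271, 0.0881]
tool_rot: [2.186, 2.255, -0.0]
contact_force: [-2.6, -0.5, 5.4]
opening: 0.0153
grip_force: 34.4
```

Call:
jog_arm(
  plan=[
    [0,0,0,0,0,0.03,-1],
    [0,0,0,0,0,0.025,-1],
    [0,0,0,0,0,0,-1],
  ],
)

```text
t: 20.15
tool_pos: [0.5327, -0.271, 0.0881]
tool_rot: [2.233, 2.208, -0.0]
contact_force: [-2.5, 0.2, 5.5]
opening: 0.0157
grip_force: 34.3
```

```bash
python3 s.py
```

```text
t 20.25 yaw -0.0114 tz -0.051 [-0.06 -0.01 -0.08] eff6 [ 0.014 -0.05  -0.058] F [-3.4 -1.4  5.7] op 0.0154
```

Call:
jog_arm(
  plan=[
    [0,0,0,0,0,0.03,-1],
    [0,0,0,0,0,0.03,-1],
    [0,0,0,0,0,0,-1],
  ],
)

```text
t: 20.55
tool_pos: [0.5327, -0.271, 0.0881]
tool_rot: [2.285, 2.155, -0.0]
contact_force: [-3.4, -0.0, 5.0]
opening: 0.0158
grip_force: 34.3
```

```bash
python3 s.py
```

```text
t 20.65 yaw -0.0585 tz -0.055 [-0.07 -0.06 -0.03] eff6 [ 0.055 -0.017 -0.026] F [-2.1 -0.5  5.7] op 0.0156
```

Call:
jog_arm(
  plan=[
    [0,0,0,0,0,0.02,-1],
    [0,0,0,0,0,0.015,-1],
    [0,0,0,0,0,0,-1],
  ],
)

```text
t: 20.95
tool_pos: [0.5328, -0.271, 0.0881]
tool_rot: [2.313, 2.124, -0.0]
contact_force: [-2.4, 0.4, 5.6]
opening: 0.0158
grip_force: 34.2
```

```bash
python3 s.py
```

```text
t 21.05 yaw -0.0855 tz 0.074 [0.15 0.04 0.03] eff6 [0.137 0.099 0.095] F [-2.3 -1.5  4.9] op 0.0158
```

Call:
jog_arm(
  plan=[
    [0,0,0,0,0,0.008,-1],
    [0,0,0,0,0,0,-1],
    [0,0,0,0,0,-0.07,-1],
    [0,0,0,0,0,-0.08,-1],
    [0,0,0,0,0,-0.08,-1],
    [0,0,0,0,0,-0.08,-1],
    [0,0,0,0,0,-0.05,-1],
    [0,0,0,0,0,0,-1],
  ],
)

```text
t: 21.85
tool_pos: [0.5326, -0.271, 0.0881]
tool_rot: [1.998, 2.423, -0.0]
contact_force: [-2.5, -1.2, 6.5]
opening: 0.0151
grip_force: 34.3
```

Call:
jog_arm(
  plan=[
    [0,0,0,0,0,-0.03,-1],
    [0,0,0,0,0,-0.025,-1],
    [0,0,0,0,0,0,-1],
  ],
)

```text
t: 22.15
tool_pos: [0.5326, -0.271, 0.0881]
tool_rot: [1.946, 2.465, -0.0]
contact_force: [-3.6, 0.1, 6.2]
opening: 0.0153
grip_force: 34.3
```

```bash
python3 s.py
```

```text
t 22.25 yaw 0.234 tz 0.043 [0.03 0.05 0.05] eff6 [-0.022  0.043  0.051] F [-2.8 -0.6  5.7] op 0.0156
```

Call:
jog_arm(
  plan=[
    [0,0,0,0,0,-0.03,-1],
    [0,0,0,0,0,-0.025,-1],
    [0,0,0,0,0,0,-1],
  ],
)

```text
t: 22.55
tool_pos: [0.5326, -0.271, 0.0881]
tool_rot: [1.893, 2.506, -0.0]
contact_force: [-3.5, -0.9, 6.2]
opening: 0.0157
grip_force: 34.3
```

```bash
python3 s.py
```

```text
t 22.65 yaw 0.2772 tz 0.038 [0.07 0.04 0.  ] eff6 [-0.025  0.041  0.049] F [-2.9 -0.8  6. ] op 0.0156
```

Call:
jog_arm(
  plan=[
    [0,0,0,0,0,-0.03,-1],
    [0,0,0,0,0,-0.025,-1],
    [0,0,0,0,0,0,-1],
  ],
)

```text
t: 22.95
tool_pos: [0.5326, -0.271, 0.0881]
tool_rot: [1.838, 2.547, -0.001]
contact_force: [-3.3, -0.2, 6.2]
opening: 0.0158
grip_force: 34.3
```

```bash
python3 s.py
```

```text
t 23.05 yaw 0.3204 tz 0.003 [-0.05  0.04  0.02] eff6 [-0.025  0.041  0.049] F [-3.5 -0.8  6. ] op 0.0153
```

Call:
jog_arm(
  plan=[
    [0,0,0,0,0,-0.03,-1],
    [0,0,0,0,0,-0.025,-1],
    [0,0,0,0,0,0,-1],
  ],
)

```text
t: 23.35
tool_pos: [0.5325, -0.271, 0.0881]
tool_rot: [1.783, 2.586, -0.001]
contact_force: [-3.4, 0.1, 5.7]
opening: 0.0157
grip_force: 34.3
```

```bash
python3 s.py
```

```text
t 23.45 yaw 0.3636 tz 0.035 [0.03 0.05 0.02] eff6 [-0.024  0.042  0.05 ] F [-3.  -0.2  6.3] op 0.0155
```

Call:
jog_arm(
  plan=[
    [0,0,0,0,0,-0.03,-1],
    [0,0,0,0,0,-0.025,-1],
    [0,0,0,0,0,0,-1],
  ],
)

```text
t: 23.75
tool_pos: [0.5325, -0.271, 0.0881]
tool_rot: [1.726, 2.624, -0.001]
contact_force: [-4.1, -1.1, 6.6]
opening: 0.0156
grip_force: 34.3
```

```bash
python3 s.py
```

```text
t 23.85 yaw 0.4068 tz 0.04 [0.09 0.03 0.  ] eff6 [-0.02   0.046  0.055] F [-3.8 -1.4  5.3] op 0.0156
```

Call:
jog_arm(
  plan=[
    [0,0,0,0,0,-0.03,-1],
    [0,0,0,0,0,-0.025,-1],
    [0,0,0,0,0,0,-1],
  ],
)

```text
t: 24.15
tool_pos: [0.5325, -0.271, 0.0881]
tool_rot: [1.669, 2.661, -0.001]
contact_force: [-3.6, -1.5, 5.1]
opening: 0.0154
grip_force: 34.3
```

```bash
python3 s.py
```

```text
t 24.25 yaw 0.45 tz 0.033 [0.01 0.02 0.07] eff6 [-0.021  0.045  0.053] F [-4.4 -0.   5.8] op 0.0154
```

Call:
jog_arm(
  plan=[
    [0,0,0,0,0,-0.03,-1],
    [0,0,0,0,0,-0.025,-1],
    [0,0,0,0,0,0,-1],
  ],
)

```text
t: 24.55
tool_pos: [0.5325, -0.271, 0.0881]
tool_rot: [1.612, 2.696, -0.001]
contact_force: [-3.8, -0.7, 7.0]
opening: 0.0151
grip_force: 34.3
```

```bash
python3 s.py
```

```text
t 24.65 yaw 0.4932 tz 0.054 [0.05 0.03 0.09] eff6 [-0.021  0.045  0.053] F [-4.1  0.2  5.5] op 0.0158
```

Call:
jog_arm(
  plan=[
    [0,0,0,0,0,-0.03,-1],
    [0,0,0,0,0,-0.025,-1],
    [0,0,0,0,0,0,-1],
  ],
)

```text
t: 24.95
tool_pos: [0.5325, -0.271, 0.0881]
tool_rot: [1.553, 2.73, -0.001]
contact_force: [-4.2, -0.4, 6.2]
opening: 0.0153
grip_force: 34.3
```

```bash
python3 s.py
```

```text
t 25.05 yaw 0.5364 tz 0.089 [0.07 0.12 0.07] eff6 [-0.021  0.045  0.053] F [-3.9 -0.   6.5] op 0.0155
```

Call:
jog_arm(
  plan=[
    [0,0,0,0,0,-0.03,-1],
    [0,0,0,0,0,-0.025,-1],
    [0,0,0,0,0,0,-1],
  ],
)

```text
t: 25.35
tool_pos: [0.5324, -0.271, 0.0881]
tool_rot: [1.494, 2.763, -0.001]
contact_force: [-4.5, -0.5, 6.7]
opening: 0.0154
grip_force: 34.3
```

```bash
python3 s.py
```

```text
t 25.45 yaw 0.5796 tz 0.061 [0.03 0.12 0.03] eff6 [-0.021  0.045  0.053] F [-4.3  0.2  6. ] op 0.0154
```

It runs past 0.46 with only its rubbing, so it's free. I'll turn it to about 1.05 rad.

Call:
jog_arm(
  plan=[
    [0,0,0,0,0,-0.08,-1],
    [0,0,0,0,0,-0.12,-1],
    [0,0,0,0,0,-0.12,-1],
    [0,0,0,0,0,-0.12,-1],
    [0,0,0,0,0,-0.12,-1],
    [0,0,0,0,0,-0.1,-1],
    [0,0,0,0,0,-0.06,-1],
    [0,0,0,0,0,0,-1],
  ],
)

```text
t: 26.25
tool_pos: [0.5322, -0.2712, 0.0881]
tool_rot: [-0.663, -3.071, 0.002]
contact_force: [-4.0, -2.1, 6.7]
opening: 0.0156
grip_force: 34.3
```

```bash
python3 s.py
```

```text
t 26.35 yaw 1.1453 tz 0.09 [0.12 0.07 0.09] eff6 [-0.081  0.044  0.072] F [-4.3 -1.5  6.2] op 0.0151
```

Call:
jog_arm(
  plan=[
    [0,0,0,0,0,0,-0.4],
    [0,0,0,0,0,0,-0.1],
    [0,0,0,0,0,0,-0.1],
    [0,0,0,0,0,0,-0.1],
  ],
)

```text
t: 26.75
tool_pos: [0.5323, -0.2703, 0.0868]
tool_rot: [-0.664, -3.07, -0.001]
contact_force: [0.4, -0.2, -0.3]
opening: 0.0383
grip_force: 0.0
```

Call:
jog_arm(
  plan=[
    [0,0,-0.5,0,0,0,-0.1],
    [0,0,-1,0,0,0,-0.1],
    [0,0,-1,0,0,0,-0.1],
    [0,0,-1,0,0,0,-0.1],
    [0,0,-1,0,0,0,-0.1],
    [0,0,0,0,0,0,-0.1],
    [0,0,0,0,0,0,-0.1],
  ],
)

```text
t: 27.45
tool_pos: [0.5326, -0.2707, 0.1778]
tool_rot: [0.664, 3.069, -0.001]
contact_force: [0.1, 0.6, -0.1]
opening: 0.0386
grip_force: 0.0
```

Run:
```python
from h import *
im,P,K,T=cam("wrist"); im2,P2,_,_=cam("scene"); print(ctrl.get_obs()["tool_pos"],ctrl.get_obs()["tool_rot"]);np.save("w.npy",P);save("w2.png",im)
save("d.png",np.hstack([cv2.resize(im,(400,300)),cv2.resize(im2[100:220,130:290],(400,300))]))
```

```text
[ 0.53172845 -0.27015808  0.17590386] [-6.63879778e-01 -3.06861213e+00 -1.26042140e-03]
```

View pics/d.png

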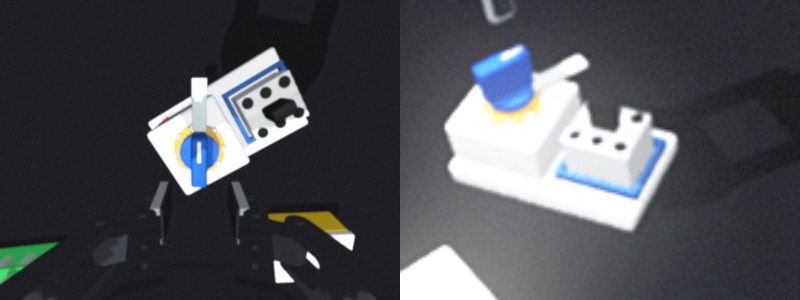

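The tongue now points well away from the block (tip at (200,85) in the wrist view), and the block is still in its well. I'll turn back and move over the handle.

Call:
jog_arm(
  plan=[
    [0,0,0,0,0,0.165,0],
    [0,0,0,0,0,0.165,0],
    [0,0,0,0,0,0.165,0],
    [0,0,0,0,0,0.165,0],
    [0,0,0,0,0,0.165,0],
    [0,0,0,0,0,0.165,0],
    [0,0,0,0,0,0.165,0],
    [0,0,0,0,0,0.165,0],
  ],
)

```text
t: 28.35
tool_pos: [0.5316, -0.2701, 0.1753]
tool_rot: [-2.103, -2.33, 0.001]
contact_force: [-0.1, 0.3, -0.5]
opening: 0.0427
grip_force: 0.0
```

Call:
jog_arm(
  plan=[
    [1,0,0,0,0,0,0],
    [1,0,0,0,0,0,0],
    [1,0,0,0,0,0,0],
    [1,0,0,0,0,0,0],
    [0.77,0,0,0,0,0,0],
    [0,0,0,0,0,0,0],
    [0,0,0,0,0,0,0],
  ],
)

```text
t: 29.05
tool_pos: [0.5222, -0.1754, 0.1776]
tool_rot: [2.096, 2.339, -0.0]
contact_force: [-0.9, 0.9, -0.2]
opening: 0.0429
grip_force: 0.0
```

Run:
```python
from h import *
im,P,K,T=cam("wrist"); print(ctrl.get_obs()["tool_pos"],ctrl.get_obs()["tool_rot"])
save("e.png",im); z=P[...,2]
m=(z>.092)&(z<.11)&(np.hypot(P[...,0]-.522,P[...,1]+.176)<.03)
Q=P[m][:,:2].astype(np.float32)*1000; print(len(Q),cv2.minAreaRect(Q) if len(Q)>5 else 0)
```

```text
[ 0.52227692 -0.17589958  0.17757101] [ 2.09739047e+00  2.33782787e+00 -2.76082810e-04]
562 ((521.8091430664062, -176.14010620117188), (12.953240394592285, 25.893692016601562), 6.184882164001465)
```

View pics/e.png

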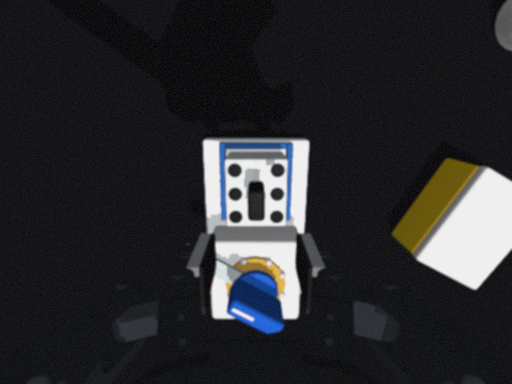

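The handle (257,200) is centred between the fingers, and depth puts it at (521.8,-176.1). I'll descend and grip.

Call:
jog_arm(
  plan=[
    [0,0,1,0,0,0,0],
    [0,0,1,0,0,0,0],
    [0,0,1,0,0,0,0],
    [0,0,1,0,0,0,0],
    [0,0,0.7,0,0,0,0],
    [0,0,0.43,0,0,0,0],
    [0,0,0,0,0,0,-0.3],
    [0,0,0,0,0,0,-0.6],
  ],
  grip_force=60,
)

```text
t: 29.9
tool_pos: [0.5226, -0.1762, 0.0754]
tool_rot: [2.098, 2.337, 0.0]
contact_force: [0.5, 0.3, 0.4]
opening: 0.0178
grip_force: 0.0
```

Call:
jog_arm(
  plan=[
    [0,0,0,0,0,0,-0.8],
    [0,0,0,0,0,0,-1],
    [0,0,0,0,0,0,-1],
    [0,0,0,0,0,0,-1],
    [0,0,0,0,0,0,-1],
    [0,0,0,0,0,0,-1],
  ],
  grip_force=60,
)

```text
t: 30.5
tool_pos: [0.523, -0.1762, 0.0759]
tool_rot: [2.097, 2.336, 0.001]
contact_force: [1.6, -0.8, 4.2]
opening: 0.0131
grip_force: 61.3
```

Call:
jog_arm(
  plan=[
    [0,0,-0.3,0,0,0,-1],
    [0,0,-0.4,0,0,0,-1],
    [0,0,-0.4,0,0,0,-1],
    [0,0,-0.4,0,0,0,-1],
    [0,0,0,0,0,0,-1],
  ],
)

```text
t: 31.0
tool_pos: [0.5229, -0.1761, 0.1064]
tool_rot: [2.097, 2.336, 0.001]
contact_force: [0.8, 0.3, -3.8]
opening: 0.0131
grip_force: 60.1
```

Call:
jog_arm(
  plan=[
    [0,0,-0.8,0,0,0,-1],
    [0,0,-1,0,0,0,-1],
    [0,0,-1,0,0,0,-1],
    [0,0,-0.5,0,0,0,-1],
  ],
)

```text
t: 31.4
tool_pos: [0.5231, -0.1762, 0.1737]
tool_rot: [2.096, 2.335, 0.002]
contact_force: [0.2, -1.0, -2.8]
opening: 0.0132
grip_force: 60.1
```

Call:
jog_arm(
  plan=[
    [0.4,0.06,0,0,0,0,-1],
    [0.7,0.1,0,0,0,0,-1],
    [0.9,0.14,0,0,0,0,-1],
    [1,0.15,0,0,0,0,-1],
    [1,0.15,0,0,0,0,-1],
    [1,0.15,0,0,0,0,-1],
    [1,0.15,0,0,0,0,-1],
    [1,0.15,0,0,0,0,-1],
  ],
)

```text
t: 32.2
tool_pos: [0.5265, -0.0321, 0.1688]
tool_rot: [-2.095, -2.336, 0.002]
contact_force: [-0.6, -0.1, -3.4]
opening: 0.013
grip_force: 60.0
```

Call:
jog_arm(
  plan=[
    [1,0.15,0,0,0,0,-1],
    [1,0.15,0,0,0,0,-1],
    [1,0.15,0,0,0,0,-1],
    [1,0.15,0,0,0,0,-1],
    [1,0.15,0,0,0,0,-1],
    [1,0.15,0,0,0,0,-1],
    [1,0.15,0,0,0,0,-1],
    [1,0.15,0,0,0,0,-1],
  ],
)

```text
t: 33.0
tool_pos: [0.5328, 0.1292, 0.1687]
tool_rot: [-2.096, -2.337, 0.004]
contact_force: [-0.8, 0.2, -3.4]
opening: 0.0128
grip_force: 60.0
```

Call:
jog_arm(
  plan=[
    [1,0.15,0,0,0,0,-1],
    [1,0.15,0,0,0,0,-1],
    [0.9,0.15,0,0,0,0,-1],
    [0.6,0.1,0,0,0,0,-1],
    [0.3,0.05,0,0,0,0,-1],
    [0,0,0,0,0,0,-1],
    [0,0,0,0,0,0,-1],
  ],
)

```text
t: 33.7
tool_pos: [0.538, 0.2038, 0.1703]
tool_rot: [-2.099, -2.338, 0.001]
contact_force: [-0.2, 0.5, -3.5]
opening: 0.013
grip_force: 60.0
```

Run:
```python
from h import *
im,P,K,T=cam("side"); im2,_,_,_=cam("scene"); print(ctrl.get_obs()["tool_pos"],ctrl.get_obs()["tool_rot"])
save("f.png",np.hstack([cv2.resize(im,(400,300)),cv2.resize(im2,(400,300))]))
```

```text
[0.53824313 0.203569   0.17063122] [ 2.09932342e+00  2.33709056e+00 -5.24576535e-04]
```

View pics/f.png

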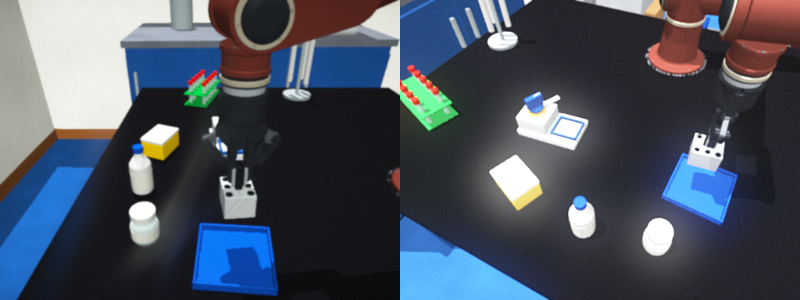

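The block hangs upright from the gripper, 22 mm short of the tray centre. I'll shift it over and lower it.

Call:
jog_arm(
  plan=[
    [0.5,0,0,0,0,0,-1],
    [0.6,0.1,0,0,0,0,-1],
    [0,0,0.8,0,0,0,-1],
    [0,0,1,0,0,0,-1],
    [0,0,1,0,0,0,-1],
    [0,0,1,0,0,0,-1],
    [0,0,0.8,0,0,0,-1],
    [0,0,0.3,0,0,0,-1],
  ],
)

```text
t: 34.6
tool_pos: [0.536, 0.2258, 0.0695]
tool_rot: [-2.096, -2.336, 0.007]
contact_force: [0.5, -0.7, -3.7]
opening: 0.0129
grip_force: 59.9
```

Call:
jog_arm(
  plan=[
    [0,0,0.15,0,0,0,-1],
    [0,0,0.1,0,0,0,-1],
    [0,0,0.1,0,0,0,-1],
    [0,0,0,0,0,0,-1],
    [0,0,0,0,0,0,-1],
  ],
)

```text
t: 35.1
tool_pos: [0.5383, 0.2264, 0.0664]
tool_rot: [2.098, 2.338, 0.002]
contact_force: [0.3, -0.5, -3.2]
opening: 0.0132
grip_force: 59.9
```

Call:
jog_arm(
  plan=[
    [0,0,0.1,0,0,0,-1],
    [0,0,0.08,0,0,0,-1],
    [0,0,0.06,0,0,0,-1],
    [0,0,0,0,0,0,-1],
    [0,0,0,0,0,0,-1],
  ],
)

```text
t: 35.6
tool_pos: [0.5379, 0.2263, 0.0609]
tool_rot: [2.098, 2.338, 0.0]
contact_force: [0.7, -0.2, -2.7]
opening: 0.0131
grip_force: 60.1
```

Call:
jog_arm(
  plan=[
    [0,0,0.04,0,0,0,-1],
    [0,0,0.03,0,0,0,-1],
    [0,0,0,0,0,0,-1],
    [0,0,0,0,0,0,-1],
  ],
)

```text
t: 36.0
tool_pos: [0.538, 0.2264, 0.0609]
tool_rot: [-2.098, -2.338, 0.0]
contact_force: [-4.4, -1.5, 5.4]
opening: 0.0127
grip_force: 61.3
```

The block is on the floor: the vertical force changed from -3 to +5 N. I'll release it and rise.

Call:
jog_arm(
  plan=[
    [0,0,0,0,0,0,-0.6],
    [0,0,0,0,0,0,-0.3],
    [0,0,0,0,0,0,0],
    [0,0,0,0,0,0,0],
    [0,0,0,0,0,0,0],
  ],
)

```text
t: 36.5
tool_pos: [0.538, 0.2263, 0.0595]
tool_rot: [2.098, 2.338, 0.0]
contact_force: [-0.4, -0.1, -0.4]
opening: 0.0424
grip_force: 0.0
```

Call:
jog_arm(
  plan=[
    [0,0,-0.3,0,0,0,0],
    [0,0,-0.7,0,0,0,0],
    [0,0,-1,0,0,0,0],
    [0,0,-1,0,0,0,0],
    [0,0,-1,0,0,0,0],
    [0,0,-1,0,0,0,0],
    [0,0,-1,0,0,0,0],
    [0,0,0,0,0,0,0],
  ],
)

```text
t: 37.3
tool_pos: [0.5403, 0.227, 0.1848]
tool_rot: [2.095, 2.335, 0.011]
contact_force: [1.2, 0.5, 0.6]
opening: 0.0425
grip_force: 0.0
```

Run:
```python
from h import *
im,P,K,T=cam("side"); im2,_,_,_=cam("scene"); im3,P3,_,_=cam("wrist"); print(ctrl.get_obs()["tool_pos"],ctrl.get_obs()["t"])
z=P3[...,2]; m=(z>.048)&(z<.058)&(np.hypot(P3[...,0]-.538,P3[...,1]-.226)<.06)
Q=P3[m]; print(cv2.minAreaRect(Q[:,:2].astype(np.float32)*1000), np.linalg.lstsq(np.c_[Q[:,:2],np.ones(len(Q))],Q[:,2],rcond=None)[0],Q[:,2].mean())
save("g.png",np.hstack([cv2.resize(im,(400,300)),cv2.resize(im2,(400,300))]))
```

```text
[0.53759223 0.22618072 0.17913915] 37.45
((537.2716064453125, 226.39776611328125), (55.99403381347656, 64.0085678100586), 6.33054780960083) [ 0.00057465 -0.00315246  0.05373623] 0.05332212885426197
```

View pics/g.png

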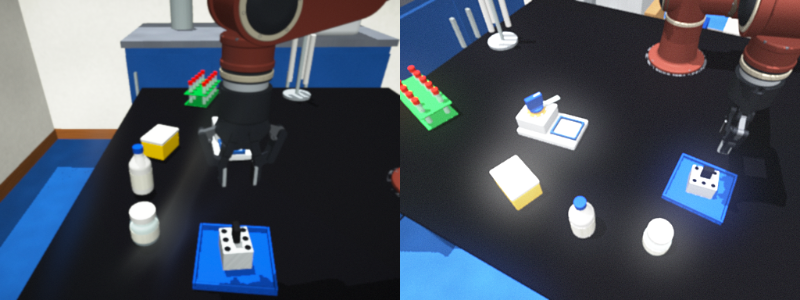

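The block stands level and centred in the tray, the gripper is clear of it, and the other objects haven't moved. I'm handing the job in.

```bash
python3 -c "
from station import ctrl
print(ctrl.finish_job())"
```

```text
the job is handed in; nothing more can be done
None
```

The knob broke free after four swings and now stands at about 1.04 rad; the block is upright within about 2 mm of the tray's centre, and I handed the job in at 37.5 s (`finish_job()` returned no verdict).

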